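# Let the waiting plums through the feeder's gate

### The arm

A 6-joint arm with a two-finger parallel gripper is mounted at the origin on a cart in front of the work surface, level with it; the furniture and walls round the work are solid. World frame = base frame: x ahead of the robot, y to its left, z up, the work surface at z = 0. Lengths are in m, angles in rad, forces in N, time in s.
With the tool pointing down it reaches from about 0.35 to 0.85 m from the base axis. Payload 8.1 kg.
Tool frame: the origin (TCP) lies at the very end of the fingers, on their centre line; the grasp point (between the pads) lies 19 mm behind it; z points along the fingers, y is the direction in which the jaws open and shut (so a half turn about z gives the same grasp; the last joint's range is limited). The gripper opens to 93 mm and grips with 3 to 60 N. Pads are 15 mm wide; open, the fingers measure 128 mm over their backs; the gripper's body (75 mm by 188 mm) begins 65 mm behind the grasp point.
Start: joints at [1.083, 0.13, 1.488, -0, 1.523, -0.085], TCP at [0.235, 0.552, 0.219] pointing down, gripper open.
Joint ranges: [-2.96, 2.96], [-0.89, 2.26], [0.02, 2.5], [-1.34, 4.48], [0, 2.73], [-2.66, 2.66]. Speed limits (rad/s): [2.39, 2.39, 2.79, 3.14, 3.14, 3.14].

### API

Orientations are given as a rotation vector (axis times angle).
In Python, from plant import read_state, read_camera, close_job gives the robot as it stands.
- The arm moves only by the tool jog_arm, never from a script. Its argument "motion" is one flat list of numbers, 7 for each row, row after row: the opening, from 0 (shut) to 1 (fully open), then the shift along the tool's x, y, z scaled (see below), then the turn, a rotation vector about the tool's x, y, z scaled (see below). A call has 1 to 8 rows; each row is the pose to reach, as a shift and turn from the pose measured when the call began, along the tool's axes at that moment; what a row does not reach only later rows make up. The controller multiplies each number of a shift by 0.5 m and each number of a turn by 90 degrees. A row lasts 1/10 s, in which the tool goes at most 50 mm and 8.59 degrees, less where a joint would pass 70% of its speed; a pose out of reach is approached as far as the arm can. A call with a number of a shift or a turn outside -1 to 1 is refused whole. A call with a gripper value outside its range is refused whole. The fingers move at their own pace and stop on an object; "grip_force" is the grip in N (left out, the last holds). Time passes only in rows, so rows that repeat a pose let the fingers close. It gives the time, the measured TCP pose, the force and the opening at its end, in the units of the state.
- read_state(): the state, without advancing time (a new reading comes with each control period).
- read_camera(name): name is "scene" or "top" or "wrist"; returns a dict with "frame" (384x512x3 uint8, red, green, blue), "vertical_fov" (degrees; the focal length in pixels is half the picture's height over the tangent of half this angle, whatever the lens; pixels are square), "cx", "cy" (the principal point, pixels), "world_from_camera" (4x4, takes a point from camera to world coordinates); the wrist camera has in their place "hand_eye" (4x4, takes a point from camera to tool coordinates, whose origin is the TCP and whose axes are the flange's). Camera axes: x right, y down, z forward; pixel columns grow to the right and rows downward; lengths in m; the calibration is good to about 2 mm. The wrist camera is an equidistant fisheye: a pixel r from the principal point sees the ray r / f radians off the axis. A picture is of the moment at which its call begins: read the wrist's pose just before it. There is no depth.
- close_job(): hands the job in, once; it reports no verdict.
The state is a dict: "t": time; "q": joint angles; "dq": joint speeds; "joint_torque": joint torques, N m; "tool_pos": TCP position; "orientation": TCP orientation; "force": force on the tool from outside, world axes, zero at the start; "wrist_torque": the same for the moment, N m; "opening": finger opening in m.
Only numpy, scipy, OpenCV 4.12 (cv2) and the standard library are available. Lean on these libraries where they do the work, as an engineer would, in place of code of your own. Each camera call takes 0.05 s, during which the arm holds its last target.

### The job

One of the two plum feeders has three plums waiting behind its gate: press down the grey pad on that feeder's rocking lever with the fingertips, so that the other end lifts the gate, and hold it down until all three plums have rolled into the feeder's tray; then let go so that the gate drops shut. Do not touch or lift the plums, leave the empty feeder's gate shut, and leave the things standing around where they are.

Things in the scene. Friction and masses are not known exactly. Their poses are not given: they have to be found in the camera images.
- loaded: The feeder whose lane holds three plums (may be the left or right one), fixed: plywood base 250x96 mm, sloping aluminium lane, tray at its low end, gate plate, rocking lever with press pad. Origin on the table under the lever. x up the lane (tray at x -140 to -45, gate 0, lane's top end +100 mm), y towards the pad (lane centre y -50, pad centre +95 mm), z up. At most 117 mm high, 130 with gate up.
- loaded_pad (a point): Centre of the top of the loaded feeder's press pad: flat, grey, ribbed, 30x30 mm, 8 mm thick, on the lever's end, free above. Gate shut: level, 113 mm above the table. Fully pressed it has sunk about 48 mm (to 65 mm above the table), shifted under 5 mm sideways and tips 0.55 rad, outer edge down.
- loaded_lever (a joint): Rocking lever of the loaded feeder: 0 = gate shut (a spring returns it there when let go), 0.55 rad = pad fully down, gate fully up, at a hard stop. The pad takes about 3 N to start, 5 N to hold down. A plum passes under the gate from about 0.3 rad; hold it near 0.5.
- loaded_tray (a point): Centre of the inner floor of the loaded feeder's catch tray, 12 mm above the table; the tray is 87 x 80 mm inside, its walls about 40 mm high. Axes as the feeder's.
- plum_a_mid (a point): Centre of a dark red plum, about 20 mm across, 10 to 17 g, one of the three waiting in the lane of the loaded feeder against its gate. It rolls down into the tray by itself in about a second once the gate is up.
- plum_b_mid (a point): Centre of a dark red plum, about 20 mm across, 10 to 17 g, one of the three waiting in the lane of the loaded feeder against its gate. It rolls down into the tray by itself in about a second once the gate is up.
- plum_c_mid (a point): Centre of a dark red plum, about 20 mm across, 10 to 17 g, one of the three waiting in the lane of the loaded feeder against its gate. It rolls down into the tray by itself in about a second once the gate is up.
- empty: The other feeder, like the loaded one in every part, size and axis (same origin), fixed, but with nothing in its lane; to be left alone.
- empty_pad (a point): Centre of the top of the empty feeder's press pad: flat, grey, ribbed, 30x30 mm, 8 mm thick, on the lever's end, free above. Gate shut: level, 113 mm above the table. Fully pressed it has sunk about 48 mm (to 65 mm above the table), shifted under 5 mm sideways and tips 0.55 rad, outer edge down.
- empty_lever (a joint): Rocking lever of the empty feeder: 0 = gate shut (a spring returns it there when let go), 0.55 rad = pad fully down, gate fully up, at a hard stop. The pad takes about 3 N to start, 5 N to hold down. A plum passes under the gate from about 0.3 rad; hold it near 0.5.
- tape: Roll of brown packing tape lying flat, 83 mm across, 24 mm high, loose; origin at the centre of its underside. A bystander.
- salt: Salt jar with a red cap, 45 mm across, 106 mm high, upright, loose; origin at the centre of its underside. A bystander.
- cup_full: Clear lidded cup with plums, 113 mm across, 52 mm high, loose; origin at the centre of its underside. A bystander.
- pen_lime: Lime marker pen lying on the table, 17 x 110 x 20 mm, along its y axis, loose; origin at the centre of its underside. A bystander.
- pen_black: Black marker pen lying on the table, 17 x 130 x 20 mm, along its y axis, loose; origin at the centre of its underside. A bystander.

How it is judged:
On the way, in this order (a step that is already met when the one before it is completed fails the run):
1. the loaded feeder's pad is pressed and its gate is up (value of joint loaded_lever above 0.2 rad), for 0.1 s.
2. all three plums are in the loaded feeder's tray while its pad is still held down (x of plum_a_mid in the frame of loaded_tray between -0.043 and 0.043 m and y of plum_a_mid in the frame of loaded_tray between -0.042 and 0.042 m and z of each of plum_a_mid, plum_b_mid, plum_c_mid in the frame of loaded_tray below 0.03 m and x of plum_b_mid in the frame of loaded_tray between -0.043 and 0.043 m and y of plum_b_mid in the frame of loaded_tray between -0.042 and 0.042 m and x of plum_c_mid in the frame of loaded_tray between -0.043 and 0.043 m and y of plum_c_mid in the frame of loaded_tray between -0.042 and 0.042 m and value of joint loaded_lever above 0.2 rad), for 0.05 s.
At the end, for the whole second after the job is handed in: All three plums lie at rest (under 30 mm/s) inside the tray of the loaded feeder, and both gates are shut (levers within 0.05 rad of shut) (x of plum_a_mid in the frame of loaded_tray between -0.043 and 0.043 m and y of plum_a_mid in the frame of loaded_tray between -0.042 and 0.042 m and z of each of plum_a_mid, plum_b_mid, plum_c_mid in the frame of loaded_tray below 0.03 m and x of plum_b_mid in the frame of loaded_tray between -0.043 and 0.043 m and y of plum_b_mid in the frame of loaded_tray between -0.042 and 0.042 m and x of plum_c_mid in the frame of loaded_tray between -0.043 and 0.043 m and y of plum_c_mid in the frame of loaded_tray between -0.042 and 0.042 m and value of joint each of loaded_lever, empty_lever below 0.05 rad and linear speed of each of plum_a, plum_b, plum_c below 0.03 m/s); the robot touches nothing.
It fails at once if a plum is touched by the robot (contact force between any of plum_a, plum_b, plum_c and the fingers above 0.2 N or contact force between any of plum_a, plum_b, plum_c and the arm above 0.2 N).
It fails at once if a plum is lifted (its centre more than 110 mm above the table) (height (world z) of any of plum_a_mid, plum_b_mid, plum_c_mid above 0.11 m).
It fails at once if the empty feeder's gate is raised (its lever past 0.15 rad) (value of joint empty_lever above 0.15 rad).
It fails at once if a bystander (tape, salt jar, cup, pen) is moved more than 30 mm (distance of any of tape, salt, cup_full, pen_lime, pen_black from where it was at the start of the episode above 0.03 m).
It fails at once if the salt jar is tipped over (angle between salt's own z axis and vertical above 0.5 rad).
It also fails if it takes over 32 s, if anything falls off the work surface, if the arm or the gripper's body presses on something with over 40 N, if the wrist force passes 120 N, or if a joint passes its speed limit or range.

## Working session

There is one attempt and no reset: what is moved stays moved. The work goes in short steps, Python scripts to look and compute and a tool call to move; the robot and the scene stay as the last step left them, time stands still between calls to the robot, and variables do not carry over. Pictures are saved under pics/ and viewed, and the job is handed in when it is done.

Besides the shell and the picture viewer there is one more tool, called after ">>>" as name(argument=value, ...) on one line, values as JSON. jog_arm: Moves the arm, as the interface text tells. Its arguments: {"type":"object","properties":{"motion":{"type":"array","items":{"type":"number"}},"grip_force":{"type":"number"}},"required":["motion"]}

```bash
mkdir -p pics
python3 - <<'E'
from plant import *
import cv2,pickle
s=read_state();print(s)
d={}
for n in ["scene","top"]:
    c=read_camera(n);d[n]=c
    cv2.imwrite(f"pics/{n}0.png",c["frame"][:,:,::-1]);print(n,c["vertical_fov"],c["cx"],c["cy"],c["world_from_camera"])
pickle.dump(d,open("c0.pkl","wb"))
E
```

```text
{'t': 0.0, 'q': array([ 1.08261708e+00,  1.31163358e-01,  1.48927002e+00,  8.15689815e-06,
        1.52301646e+00, -8.53822734e-02]), 'dq': array([ 0.00061985, -0.00128263,  0.0012293 , -0.00136302,  0.00087972,
        0.00127207]), 'joint_torque': array([ 1.55712689e-03, -5.59861887e+01, -4.91751981e+01,  7.69927120e-02,
        3.57653957e-02, -1.06527025e-04]), 'tool_pos': array([0.23489222, 0.55148589, 0.21759124]), 'orientation': array([-6.28337101e-01, -3.07757039e+00,  2.79402687e-03]), 'force': array([ 0.25562502, -0.67540895,  1.00843698]), 'wrist_torque': array([-3.93092344e-02, -3.57018267e-02,  5.03697440e-05]), 'opening': 0.09305377859891995}
scene 57.7848802949097 250.6898800360561 194.0007546832174 [[ 0.67353831 -0.45636924  0.58144067 -0.17926709]
 [-0.73903268 -0.42994255  0.51863291 -0.65699044]
 [ 0.01329797 -0.7790228  -0.62685457  0.84750598]
 [ 0.          0.          0.          1.        ]]
top 50.740696323673134 258.4218003507965 191.94284016056562 [[ 1.60776442e-02 -9.87746189e-01  1.55238450e-01  3.47696274e-01]
 [-9.99867194e-01 -1.62964755e-02 -1.37031755e-04 -2.26437134e-04]
 [ 2.66519219e-03 -1.55215630e-01 -9.87877019e-01  1.43590022e+00]
 [ 0.00000000e+00  0.00000000e+00  0.00000000e+00  1.00000000e+00]]
```

View pics/scene0.png

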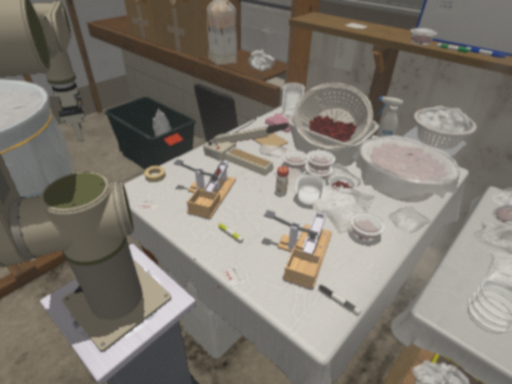

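View pics/top0.png

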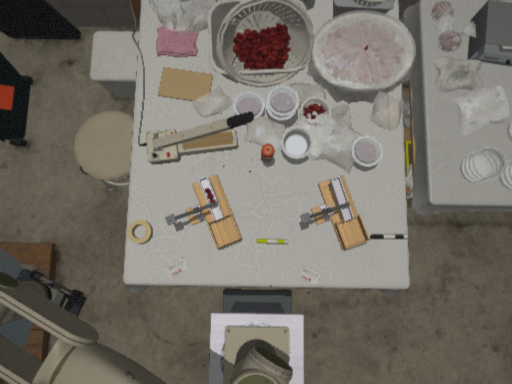

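The top view shows the feeders at about (218,212) and (342,212). Dark red spots in the left lane at about (210,193) suggest it is the loaded one. I'll zoom in to check.

Run:
```python
import cv2,numpy as np
t=cv2.imread("pics/top0.png");s=cv2.imread("pics/scene0.png")
a=cv2.resize(t[165:260,155:255],None,fx=6,fy=6,interpolation=cv2.INTER_CUBIC);cv2.imwrite("pics/zl.png",a)
a=np.hstack([cv2.resize(t[165:260,290:380],(400,422)),cv2.resize(s[145:225,165:245],(400,422))]);cv2.imwrite("pics/zr.png",a)
```

```text
(no output)
```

View pics/zl.png

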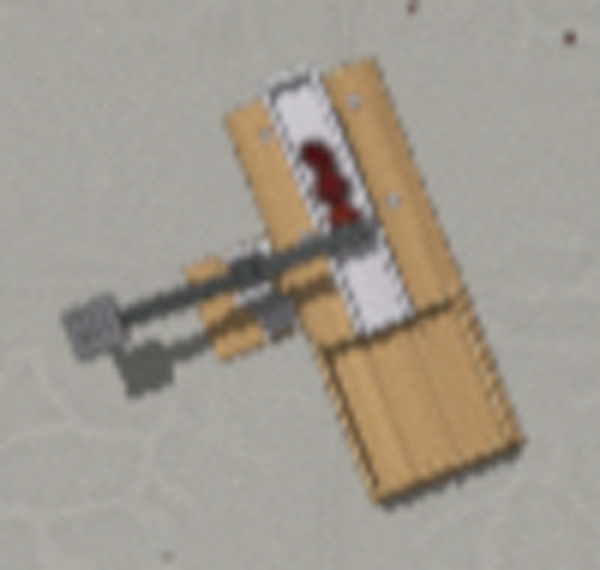

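View pics/zr.png

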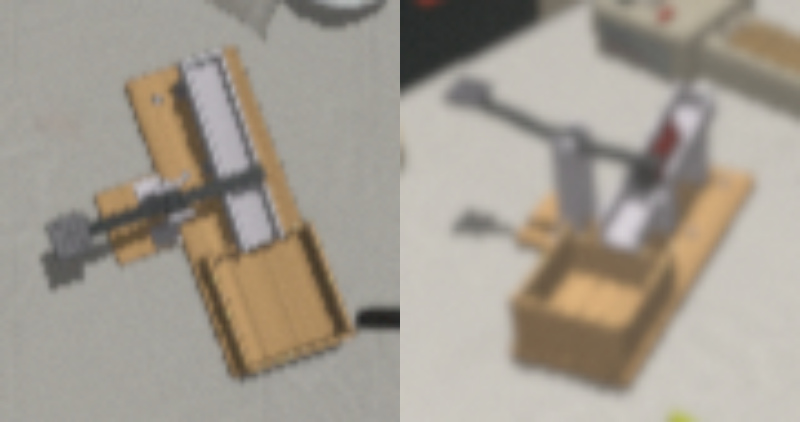

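The left feeder is loaded: three plums show in its lane, and the right lane is empty. Its pad is at about (170.5,219.3) in the top view and (178.5,162.4) in the scene view. Next I'll measure it.

```bash
cat > h.py <<'E'
import numpy as np
def ray(c,u,v):
    f=192/np.tan(np.radians(c["vertical_fov"]/2)); M=c["world_from_camera"]
    d=M[:3,:3]@np.array([(u-c["cx"])/f,(v-c["cy"])/f,1]); return M[:3,3],d/np.linalg.norm(d)
def plane(c,u,v,z):
    o,d=ray(c,u,v); return o+d*(z-o[2])/d[2]
def tri(r1,r2):
    (a,d),(b,e)=r1,r2
    k=np.linalg.lstsq(np.c_[d,-e],b-a,rcond=None)[0]
    p,q=a+d*k[0],b+e*k[1]; return (p+q)/2,np.linalg.norm(p-q)
E
python3 - <<'E'
import pickle,cv2
from h import *
from scipy.spatial.transform import Rotation as R
d=pickle.load(open("c0.pkl","rb"));T,S=d["top"],d["scene"]
z=lambda x,y:((x+.5)/6-.5+155,(y+.5)/6-.5+165)
# pad mask: dark low-sat inside window
for nm,c,(x0,x1,y0,y1) in [("top",T,(162,178,210,228)),("scene",S,(172,186,156,168))]:
    g=c["frame"][y0:y1,x0:x1].astype(int).mean(2);print(nm);print(g.astype(int))
p=plane(T,*z(93,326),.113);print("pad plane",p)
print("tri",tri(ray(T,*z(93,326)),ray(S,178.5,162.4)))
print("gate end",plane(T,*z(365,230),.117))
# tray outer corners (top rim ~ .05)
for n,q in dict(a=(375,500),b=(522,440),c=(325,345),d=(462,292)).items(): print(n,plane(T,*z(*q),.05))
s=read=None
from plant import read_state
s=read_state();print(R.from_rotvec(s["orientation"]).as_matrix(),s["tool_pos"])
E
```

```text
top
[[160 160 162 161 163 160 160 162 160 159 161 162 160 162 160 160]
 [164 164 162 162 164 162 162 162 164 163 162 163 164 160 158 161]
 [165 163 162 161 160 164 164 161 164 162 163 161 162 162 163 158]
 [164 161 159 160 158 161 158 159 156 156 147 148 157 160 160 162]
 [162 163 160 161 161 158 158 157 139 134 121 121 144 160 160 152]
 [165 161 162 163 158 146 146 134 115 113 116 109 126 150 137 124]
 [164 162 162 148 138 123 118 109 112 111 108 112 100 119  96  83]
 [163 163 159 131 114 100 102 108 103 112 107 114  90  74  71  71]
 [163 163 158 121 103 106 103 111 103 111 104 111 104  65  68  82]
 [163 163 159 139 109 113 111 106 105 109 105 105 112  84  92 130]
 [164 163 163 155 118 110 100  99 102 100 114 108 114  99 112 156]
 [161 164 159 158 128 112 101  91 108 107 114 114 117 109 119 156]
 [162 162 159 161 147 115 110 104 111 115 112 104 100 111 134 130]
 [163 162 161 161 156 119 112 110 106 106 112  99  88  99 120  97]
 [165 162 162 162 161 139 110 110 112 136 141 133  93  90  92  88]
 [166 162 164 164 164 155 140 142 144 160 161 154 103  89  88  88]
 [167 161 164 161 163 16
[... 636 characters left out ...]
16 136 151]
 [191 185 175 167 159 153 149 143 134 119 105 103 109 118]
 [193 193 189 186 183 180 177 172 166 154 139 126 115 109]
 [193 194 192 193 191 189 189 187 184 180 170 160 151 135]]
pad plane [0.46150602 0.28709053 0.113     ]
tri (array([0.46264411, 0.28861493, 0.10454601]), np.float64(0.0010293918057744718))
gate end [0.51616572 0.14014874 0.117     ]
a [0.37109696 0.13662495 0.05      ]
b [0.40615147 0.05434153 0.05      ]
c [0.45823102 0.1679416  0.05      ]
d [0.48986304 0.09059119 0.05      ]
[[-9.19967854e-01  3.91992899e-01 -8.44844582e-04]
 [ 3.91993769e-01  9.19966601e-01 -1.52884982e-03]
 [ 1.77930523e-04 -1.73766650e-03 -9.99998474e-01]] [0.23489971 0.55152328 0.217646  ]
```

The pad is at about (0.462, 0.287), and the two views agree to within 9 mm in height. The feeder's x axis sits at about 20° in world. I'll move above the pad with the fingers shut and the jaw axis along the feeder's x.

>>> jog_arm(motion=[0,-0.08,-0.04,0.01,0,0,0.07,0,-0.16,-0.08,0.02,0,0,0.14,0,-0.24,-0.12,0.03,0,0,0.21,0,-0.32,-0.16,0.045,0,0,0.28,0,-0.4,-0.2,0.06,0,0,0.35,0,-0.48,-0.24,0.07,0,0,0.42,0,-0.56,-0.28,0.08,0,0,0.48,0,-0.625,-0.31,0.09,0,0,0.517], grip_force=20)

```text
t: 0.9
tool_pos: [0.4626, 0.2841, 0.1723]
orientation: [1.799, 2.575, -0.004]
force: [1.3, 0.3, -0.1]
opening: 0.0337
```

Run:
```python
from plant import *
from h import *
import cv2
from scipy.spatial.transform import Rotation as R
s=read_state();w=read_camera("wrist");c=read_camera("top");sc=read_camera("scene")
print(s["tool_pos"],s["opening"]);print(R.from_rotvec(s["orientation"]).as_matrix())
im=w["frame"][:,:,::-1].copy();cv2.imwrite("pics/w1.png",im)
M=w["hand_eye"];f=192/np.tan(np.radians(w["vertical_fov"]/2));print(M,f,w["cx"],w["cy"])
a=np.hstack([cv2.resize(c["frame"][165:260,155:255,::-1],(400,380)),cv2.resize(sc["frame"][120:225,140:245,::-1],(400,380))]);cv2.imwrite("pics/v1.png",a)
```

```text
[0.46260492 0.28413662 0.17233502] 0.03366191616906058
[[-0.3440878   0.93893678 -0.0011431 ]
 [ 0.93893627  0.34408516 -0.00201959]
 [-0.00150294 -0.00176822 -0.99999731]]
[[-5.90857114e-04 -9.55952622e-01 -2.93520416e-01  8.26851939e-02]
 [ 9.99999815e-01 -5.22158462e-04 -3.12408436e-04  6.96690795e-04]
 [ 1.45383495e-04 -2.93520546e-01  9.55952754e-01 -1.66900071e-01]
 [ 0.00000000e+00  0.00000000e+00  0.00000000e+00  1.00000000e+00]] 297.3186396354542 255.23515812214566 192.56044358633798
```

View pics/w1.png

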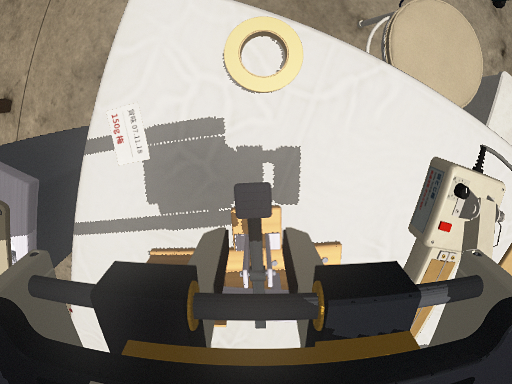

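View pics/v1.png

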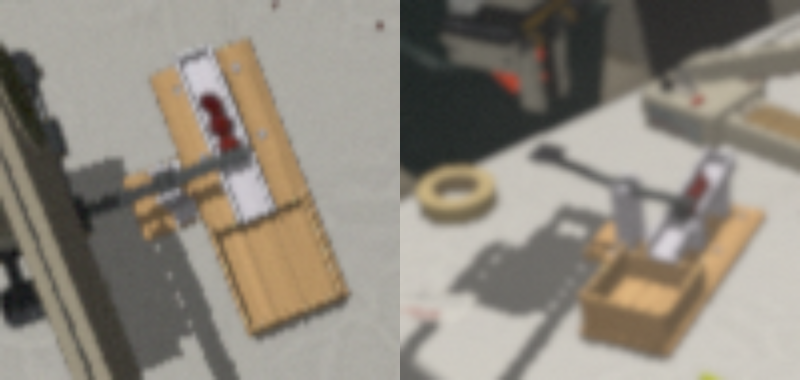

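The wrist view shows the pad at about (254,200), with corners from (235,184) to (272,217). The fingers are still closing on either side below it. I'll cast that ray.

Run:
```python
from plant import *
from h import *
from scipy.spatial.transform import Rotation as R
s=read_state();Rm=R.from_rotvec(s["orientation"]).as_matrix();w=read_camera("wrist");print(s["opening"])
M=w["hand_eye"];f=192/np.tan(np.radians(w["vertical_fov"]/2))
for u,v in [(254,200),(235,184),(272,184),(272,217),(235,217)]:
    x,y=u-w["cx"],v-w["cy"];r=np.hypot(x,y);th=r/f
    d=np.array([np.sin(th)*x/r,np.sin(th)*y/r,np.cos(th)])
    o=s["tool_pos"]+Rm@M[:3,3];dd=Rm@M[:3,:3]@d
    p=o+dd*(.113-o[2])/dd[2];t=Rm.T@(p-s["tool_pos"]);print((u,v),p.round(4),"tool",t.round(4))
```

```text
0.021685581410821057
(254, 200) [0.4593 0.2908 0.113 ] tool [ 0.0071 -0.0004  0.059 ]
(235, 184) [0.4407 0.2982 0.113 ] tool [ 0.0204 -0.0153  0.059 ]
(272, 184) [0.4681 0.3082 0.113 ] tool [0.0204 0.0138 0.0589]
(272, 217) [0.4782 0.2821 0.113 ] tool [-0.0076  0.0143  0.059 ]
(235, 217) [0.4498 0.2717 0.113 ] tool [-0.0076 -0.016   0.0591]
```

The wrist ray puts the pad centre 7 mm along tool +x, and its measured 28–30 mm size is as expected. I'll centre on it, let the fingers shut, and descend to just above it.

>>> jog_arm(motion=[0,0.012,0,0.02,0,0,0,0,0.012,0,0.05,0,0,0,0,0.012,0,0.08,0,0,0,0,0.012,0,0.094,0,0,0,0,0.012,0,0.094,0,0,0])

```text
t: 1.6
tool_pos: [0.4577, 0.291, 0.1229]
orientation: [-1.792, -2.577, 0.009]
force: [-0.4, -0.7, -1.3]
opening: 0.0004
```

>>> jog_arm(motion=[0,0,0,0.016,0,0,0,0,0,0,0.03,0,0,0,0,0,0,0.045,0,0,0,0,0,0,0.06,0,0,0,0,0,0,0.075,0,0,0,0,0,0,0.088,0,0,0,0,0,0,0.1,0,0,0,0,0,0,0.1,0,0,0])

```text
t: 2.4
tool_pos: [0.4578, 0.2913, 0.0727]
orientation: [-1.792, -2.577, 0.007]
force: [0.4, 5.4, 5.2]
opening: 0.0007
```

```bash
cat > look.py <<'E'
import sys,cv2
from plant import *
import numpy as np
n=sys.argv[1]
s=read_state();w=read_camera("wrist");c=read_camera("top");sc=read_camera("scene")
print(s["t"],s["tool_pos"],s["force"])
a=np.hstack([cv2.resize(c["frame"][165:260,155:255,::-1],(400,380)),cv2.resize(sc["frame"][140:225,160:245,::-1],(400,380))]);cv2.imwrite(f"pics/v{n}.png",a)
cv2.imwrite(f"pics/w{n}.png",cv2.resize(w["frame"][150:340,130:390,::-1],(780,570)))
E
python3 look.py 2
```

```text
2.4 [0.45779734 0.29133927 0.07267926] [0.39201425 5.42097275 5.17107995]
```

View pics/v2.png

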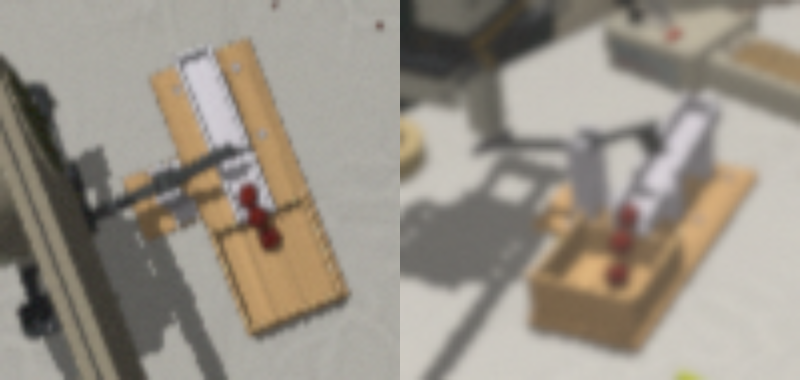

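View pics/w2.png

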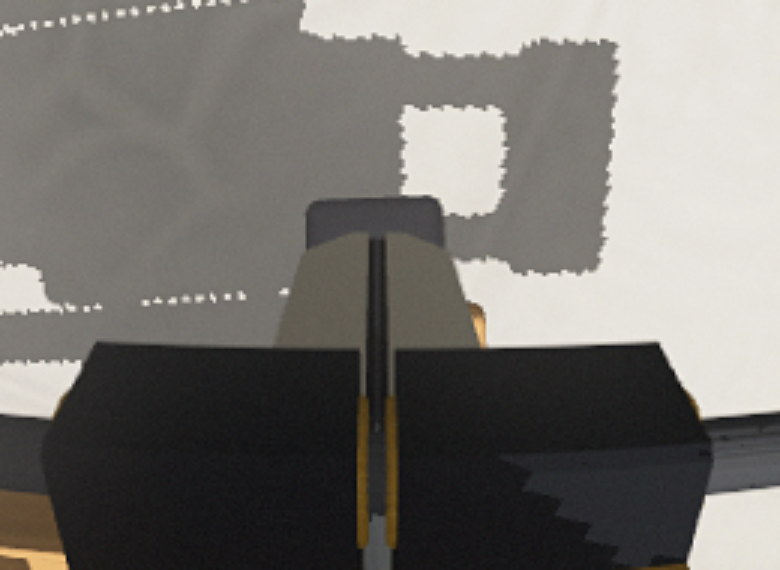

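The gate is up and the plums are rolling down into the tray. The fingers are on the pad at about 5 N. I'll keep holding.

>>> jog_arm(motion=[0,0,0,0,0,0,0,0,0,0,0,0,0,0,0,0,0,0,0,0,0,0,0,0,0,0,0,0,0,0,0,0,0,0,0,0,0,0,0,0,0,0,0,0,0,0,0,0,0,0,0,0,0,0,0,0])

```text
t: 3.35
tool_pos: [0.4579, 0.2916, 0.0735]
orientation: [-1.792, -2.577, 0.006]
force: [-1.1, 3.6, 4.5]
opening: 0.0004
```

>>> jog_arm(motion=[0,0,0,0,0,0,0,0,0,0,0,0,0,0,0,0,0,0,0,0,0,0,0,0,0,0,0,0,0,0,0,0,0,0,0,0,0,0,0,0,0,0,0,0,0,0,0,0,0,0,0,0,0,0,0,0])

```text
t: 4.15
tool_pos: [0.458, 0.2916, 0.0735]
orientation: [-1.792, -2.577, 0.006]
force: [-1.3, 4.5, 4.7]
opening: 0.0004
```

```bash
python3 look.py 3
```

```text
4.15 [0.45796489 0.29156642 0.07348387] [-1.34543186  4.48269392  4.72212711]
```

View pics/v3.png

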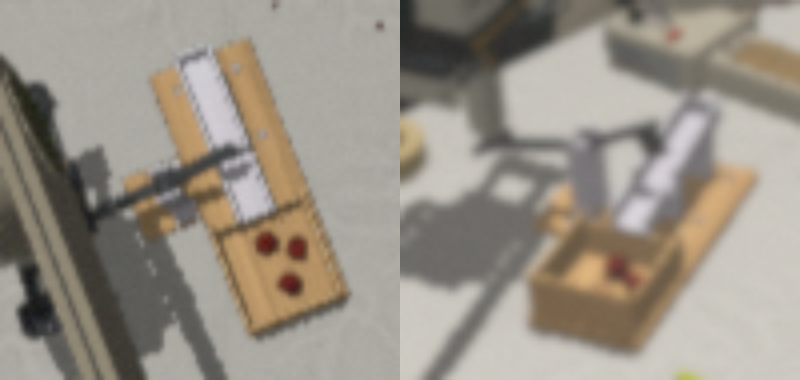

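All three plums are in the tray. I'll let go and rise smoothly.

>>> jog_arm(motion=[0,0,0,-0.02,0,0,0,0,0,0,-0.04,0,0,0,0,0,0,-0.06,0,0,0,0,0,0,-0.08,0,0,0,0,0,0,-0.1,0,0,0,0,0,0,-0.14,0,0,0,0,0,0,-0.2,0,0,0,0,0,0,-0.25,0,0,0])

```text
t: 5.1
tool_pos: [0.4583, 0.2914, 0.1996]
orientation: [-1.793, -2.577, 0.008]
force: [-0.0, 0.1, 1.2]
opening: 0.0002
```

>>> jog_arm(motion=[0,0.04,0,0,0,0,0,0,0.08,0,0,0,0,0,0,0.08,0,0,0,0,0,0,0.08,0,0,0,0,0,0,0.08,0,0,0,0,0,0,0.08,0,0,0,0,0,0,0.08,0,0,0,0,0,0,0.08,0,0,0,0,0])

```text
t: 5.9
tool_pos: [0.4446, 0.3285, 0.1995]
orientation: [-1.793, -2.576, 0.008]
force: [-0.6, 0.2, 0.2]
opening: 0.0005
```

```bash
python3 look.py 4;python3 - <<'E'
import pickle,cv2
from plant import read_camera
from h import *
d=pickle.load(open("c0.pkl","rb"));T=read_camera("top")
hsv=cv2.cvtColor(T["frame"],cv2.COLOR_RGB2HSV);m=(((hsv[...,0]<10)|(hsv[...,0]>165))&(hsv[...,1]>130)&(hsv[...,2]<150)).astype(np.uint8)
n,_,st,ce=cv2.connectedComponentsWithStats(m[165:260,155:255])
z=lambda x,y:((x+.5)/6-.5+155,(y+.5)/6-.5+165)
C=[plane(T,*z(*q),.05)[:2] for q in [(375,500),(522,440),(325,345),(462,292)]]
c=np.mean(C,0)
ex=(C[2]+C[3]-C[0]-C[1]);ex/=np.linalg.norm(ex);ey=np.array([-ex[1],ex[0]])
for i in range(1,n):
    if st[i,4]>=4:
        p=plane(T,ce[i][0]+155,ce[i][1]+165,.022)[:2];print(ce[i]+[155,165],st[i,4],p,"tray",(p-c)@ex,(p-c)@ey)
print(c, np.abs(cv2.absdiff(T["frame"],d["top"]["frame"])[100:285,265:410]).max())
E
```

```text
5.9 [0.44455345 0.32854219 0.19952905] [-0.56788285  0.23403733  0.21124964]
[221.11764706 225.41176471] 17 [0.44955365 0.12780365] tray 0.022615480021665423 0.00764759559556061
[228.71428571 226.5       ] 14 [0.44619359 0.10120554] tray 0.009709027189661396 -0.015850764247882603
[227.11764706 235.58823529] 17 [0.4145644  0.10588616] tray -0.017982177364327133 0.00013395499536597536
[0.43133562 0.11237482] 21
```

View pics/v4.png

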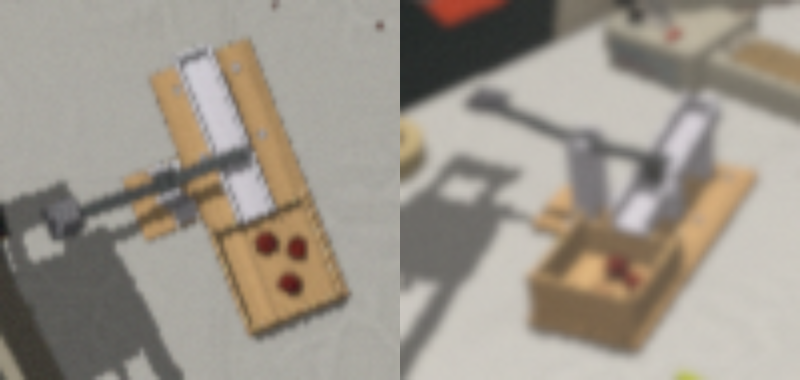

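The three plums lie still inside the tray, the lever is back level with the gate shut, and the right feeder is unchanged. I'll hand in the job.

```bash
python3 -c "
from plant import *
print(close_job())"
```

```text
the job is handed in; nothing more can be done
None
```

The job is done and handed in at about 6 s of the 32 s allowed; the hand-in gave no verdict. The left feeder was the loaded one. I pressed its pad with the closed fingertips to about 73 mm above the table, roughly 0.5 rad, and held it for about 1.8 s at around 5 N. Once all three plums were in the tray I rose straight up and let the gate drop shut.

**Plums:** they measured (23, 8), (10, −16) and (−18, 0) mm from the tray centre, inside the limits of 43 and 42 mm. They looked the same before and after letting go, so they appear at rest.

**Gates and surroundings:** the loaded lever looks level again. In the top view, the area with the empty feeder, salt jar and pens shows only noise-level change from the start. I did not re-measure the tape roll, but nothing came near it.

**Arm:** the fingers are clear of the pad, about 200 mm above the table, with wrist force near zero.

**Disagreements:** two-view triangulation put the pad at 105 mm high against the stated 113 mm. The wrist view moved its centre about 4 mm from the first top-view estimate, and I used the wrist value.

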